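# Tension the fretsaw blade

## Robot

A 7-joint arm with a two-finger parallel gripper is mounted at the origin on a cart in front of the work surface, level with it; the furniture and walls round the work are solid. World frame = base frame: x ahead of the robot, y to its left, z up, the work surface at z = 0. Lengths are in m, angles in rad, forces in N, time in s.
With the tool pointing down it reaches from about 0.425 to 0.95 m from the base axis. Payload 4.7 kg.
Tool frame: the origin (TCP) lies at the very end of the fingers, on their centre line; the grasp point (between the pads) lies 19 mm behind it (bot.pinch_z is the distance from the TCP to the grasp point, in m); z points along the fingers, y is the line along which they close (so a half turn about z gives the same grasp; the last joint's range is limited). The gripper opens to 85 mm and grips with 20 to 120 N. Pads are 22 mm wide; open, the fingers measure 114 mm over their backs; the gripper's body (76 mm by 85 mm) begins 54 mm behind the grasp point. The pads swing forward as they close: fully open they stand 13 mm farther back than shut.
Start: joints at [1.311, 0.469, -0.049, 1.532, 0.024, 1.141, -0.082], TCP at [0.154, -0.657, 0.231] pointing down, gripper open.
Joint ranges: [-2.59, 2.59], [-0.33, 1.99], [-1.39, 1.29], [0.1, 2.45], [-1.04, 4.18], [0.21, 1.99], [-2.66, 2.66]. Speed limits (rad/s): [2.57, 2.57, 3.14, 3.14, 3.14, 3.14, 3.14].

## Interface

Orientations are given as a unit quaternion [w, x, y, z].
In Python, from bench import bot gives the robot as it stands.
- The arm moves only by the tool jog_arm, never from a script. Its arguments are lists of equal length, an entry for each row: "delta_pos": the shift along the tool's x, y, z in m, a list of three; "yaw": the turn about the tool's z in rad; "jaw": the gripper command: -1 is shut, 1 is fully open, values between are in proportion. A call has exactly 5 rows; each row shifts and turns the commanded pose from where the row before left it, along the tool's axes as they then stand; what a row does not reach is not made up. A row lasts 1/8 s, in which the tool goes at most 62.5 mm and 10.7 degrees, less where a joint would pass 70% of its speed; a pose out of reach is approached as far as the arm can. A call is refused whole if a number of a shift passes 0.0625 or a number of a turn 0.188, either way. A call with a gripper value outside its range is refused whole. The fingers move at their own pace and stop on an object; "newtons" is the grip in N (left out, the last holds). Time passes only in rows, so rows that do not move let the fingers close, or fill a call up. It gives the time, the measured TCP pose, the force, the opening and the grip force at its end, in the units of the state.
- bot.state(): the state, without advancing time (a new reading comes with each control period).
- bot.camera(name): name is "scene" or "top" or "wrist"; returns the picture (480x640x3 uint8, red, green, blue); there is no depth.
- bot.camera_model(name): a dict with "fovy" (degrees; the focal length in pixels is half the picture's height over the tangent of half this angle, whatever the lens; pixels are square), "cx", "cy" (the principal point, pixels), "position" and "orientation" of the camera in the world; the wrist camera has in their place "tool_from_camera" (4x4, takes a point from camera to tool coordinates, whose origin is the TCP and whose axes are the flange's). Camera axes: x right, y down, z forward; pixel columns grow to the right and rows downward; lengths in m; the calibration is good to about 2 mm. A picture is of the moment at which its call begins: read the wrist's pose just before it. camera_model takes no time and is no camera call.
- bot.job_done(): hands the job in; it is judged then, once.
The state is a dict: "time_s": time; "qpos": joint angles; "joint_velocities": joint speeds; "effort": joint torques, N m; "tool_pos": TCP position; "ee_rot": TCP orientation; "force": force on the tool from outside, world axes, zero at the start; "torque": the same for the moment, N m; "finger_gap": finger opening in m; "grasp_force": force on a finger pad.
Only numpy, scipy, OpenCV 4.12 (cv2) and the standard library are available. Lean on these libraries where they do the work, as an engineer would, in place of code of your own. Each camera call takes 0.05 s, during which the arm holds its last target. There are 200 camera calls.

## Task

Make the bench fretsaw ready to cut. Push the quick-release lever on its nose down until it lies fully flat, then press the tension knob down against its spring to free it from its toothed lock and, keeping it pressed gently, turn it clockwise until the needle stands at the arrowhead of the gauge, on the long line. Let the knob come back up so that it locks with the needle there; never twist it hard while it is locked, never bear hard on it, never take the needle past the last line, and leave the other things on the bench alone.

Things in the scene. Friction and masses are not known exactly. Their poses are not given: they have to be found in the camera images.
- saw: small grey bench fretsaw fixed to the bench, base 180 x 116 mm, 203 mm high over the knob. Origin on the bench top under the machine; its x axis points from the blade at its front to the column at its rear, y to its left, z up. It stands with its front towards the robot, turned up to 0.35 rad either way
- lever_pad (a point): middle of the top face of the black plastic grip (36 x 18 mm) of the quick-release lever. The lever's hinge runs along the saw's y axis; the grip's middle is 57 mm from the hinge, the grip's end 75 mm, and 6 mm above the lever's centre line
- lever_hinge (a point): middle of the lever's hinge pin, 48 mm towards the blade from the saw's origin, 152 mm above the bench
- quick_lever (a joint): angle of the quick-release lever: 0 = lying flat towards the front of the saw (home, on its stop), about 0.75 to 1.05 = raised, as it stands at the start; it stays where it is left. To close it takes about 2 to 5 N at the grip, square to the lever; pushed straight down on its end while steep it jams, so follow its arc
- knob_grip (a point): middle (half-way up) of the round black fluted tension knob, 36 mm in diameter, 32 mm high, axis vertical; its underside stands 18 mm above the grey cover, 10 mm above the toothed collar. It moves down with the knob when pressed
- tension_knob (a joint): how far the tension knob is pressed down (m): 0 = fully up, held by the toothed collar (14 notches, 0.45 rad apart, about 0.1 rad free play); from 0.0065 free to turn; at 0.0074 on a rubber buffer. Its spring needs 12 N to start, 18 N at the buffer. Freed and let go, it is turned back by the blade's spring until it drops into a notch, at most one notch (0.056 of the needle) back
- tension_shaft: the shaft of the tension knob with the knob on it; origin on the knob's axis, 153 mm above the bench
- lock_collar: steel toothed collar, 45 mm in diameter, 8 mm high, on the grey cover under the tension knob
- knob_buffer: small rubber buffer inside the cover, on the knob's axis, on which the pressed knob comes to rest
- tension_arm (a joint): deflection (rad) of the sprung tension arm, whose 66 mm brass needle swings over the gauge: 0 = at rest, 0.40 = on the long line with the arrowhead (arrowhead's width: 0.33 to 0.47), short lines every 0.1, last at 0.60. At rest while the lever is raised; 0.05 to 0.28, by the blade, once it is flat. Turning the knob clockwise (from above) raises it 0.125 per rad
- needle_tip (a point): tip of the brass needle, 66 mm from its pivot, just above the gauge plate
- set_mark (a point): point on the long arrow line of the gauge plate, 66 mm from the needle's pivot: the needle's tip stands over it when the tension is right
- ring_clamp: wooden ring clamp lying left of the saw, 25 x 110 x 18 mm, loose: leave alone
- steel_block: steel anvil block, 50 x 50 x 16 mm, behind the saw, loose: leave alone

How it is judged:
On the way, in this order (a step that is already met when the one before it is completed fails the run):
1. the quick-release lever lies flat (value of joint quick_lever below 0.08 rad), for 0.2 s.
2. the needle has been brought up to the set mark (value of joint tension_arm between 0.33 and 0.47 rad), for 0.2 s.
At the end, for the whole second after the job is handed in: The lever lies flat (within 0.1 rad), the needle stands still at the set mark within the width of the arrowhead (0.40 rad within 0.07 rad, about 4.6 mm at its tip), and the knob is fully up and locked (within 1.2 mm) (all of step 2 and value of joint quick_lever below 0.1 rad and value of joint tension_knob below 0.0012 m and velocity of joint tension_arm below 0.02 rad/s); the robot touches nothing.
It fails at once if the knob is leaned on hard: more than 15 N on its buffer, beyond its spring (contact force between tension_shaft and knob_buffer above 15 N).
It fails at once if the lock is forced: more than 20 N between the knob and its toothed collar (contact force between tension_shaft and lock_collar above 20 N).
It fails at once if the blade is overstrained: the needle goes past the last line (value of joint tension_arm above 0.6 rad).
It fails at once if a bystander is pushed more than 20 mm (distance of any of ring_clamp, steel_block from where it was at the start of the episode above 0.02 m).
It also fails if it takes over 67 s, if anything falls off the work surface, if the arm or the gripper's body presses on something with over 40 N, if the wrist force passes 120 N, or if a joint passes its speed limit or range.

## Working session

There is one attempt and no reset: what is moved stays moved. The work goes in short steps, Python scripts to look and compute and a tool call to move; the robot and the scene stay as the last step left them, time stands still between calls to the robot, and variables do not carry over. Pictures are saved under pics/ and viewed, at most 10 in all, crops included, and the job is handed in when it is done.

Besides the shell and the picture viewer there is one more tool, called after "Call:" as name(argument=value, ...) on one line, values as JSON. jog_arm: Moves the arm, as the interface text tells. Its arguments: {"type":"object","properties":{"delta_pos":{"type":"array","items":{"type":"array","items":{"type":"number"}}},"yaw":{"type":"array","items":{"type":"number"}},"jaw":{"type":"array","items":{"type":"number"}},"newtons":{"type":"number"}},"required":["delta_pos","yaw","jaw"]}

```bash
mkdir -p pics; ls
python3 - <<'E'
from bench import bot
import cv2
s=bot.state();print(s)
for n in ("scene","top"):
    cv2.imwrite(f"pics/{n}0.png",bot.camera(n)[:,:,::-1]);print(n,bot.camera_model(n))
print(bot.camera_model("wrist"),bot.pinch_z)
E
```

```text
pics
{'time_s': 0.0, 'qpos': array([ 1.31108297,  0.46945592, -0.04859638,  1.53371019,  0.02408439,
        1.14097566, -0.0822927 ]), 'joint_velocities': array([-0.00063533, -0.00092312, -0.00106296, -0.00022411, -0.0018255 ,
       -0.00048287,  0.00045389]), 'effort': array([-4.60821150e-05, -5.10305643e+01, -4.65114112e-02, -2.37716460e+01,
        1.07248031e-02,  7.53506290e-03, -9.11547062e-06]), 'tool_pos': array([ 0.15430059, -0.65652454,  0.23024476]), 'ee_rot': array([-9.71860563e-04,  9.93345597e-01,  1.15167528e-01, -1.41362765e-04]), 'force': array([-0.59327137,  0.33992058, -0.25713723]), 'torque': array([-0.02000618,  0.01527723, -0.0033039 ]), 'grasp_force': 0.0, 'finger_gap': 0.08527322832085392}
scene {'fovy': 44.06738734623907, 'cx': 317.2666757775006, 'cy': 243.14201530489524, 'position': array([ 0.08324459, -0.42436177,  0.95439443]), 'orientation': array([-0.29484209,  0.84243678, -0.42224135,  0.15836873])}
top {'fovy': 47.32555417963843, 'cx': 324.0157707902483, 'cy': 238.51496019501235, 'position': array([ 0.42973175, -0.06491489,  1.09765887]), 'orientation': array([-0.08175679,  0.72903053, -0.67564314,  0.07305248])}
{'fovy': 63.047485532533415, 'cx': 320.84940598378915, 'cy': 234.76979838973023, 'tool_from_camera': array([[-6.14796534e-04, -9.53713363e-01, -3.00716551e-01,
         7.75275064e-02],
       [ 9.99999689e-01, -7.34646205e-04,  2.85470019e-04,
         4.28934312e-04],
       [-4.93176845e-04, -3.00716282e-01,  9.53713518e-01,
        -1.42720160e-01],
       [ 0.00000000e+00,  0.00000000e+00,  0.00000000e+00,
         1.00000000e+00]])} 0.0187
```

View pics/top0.png

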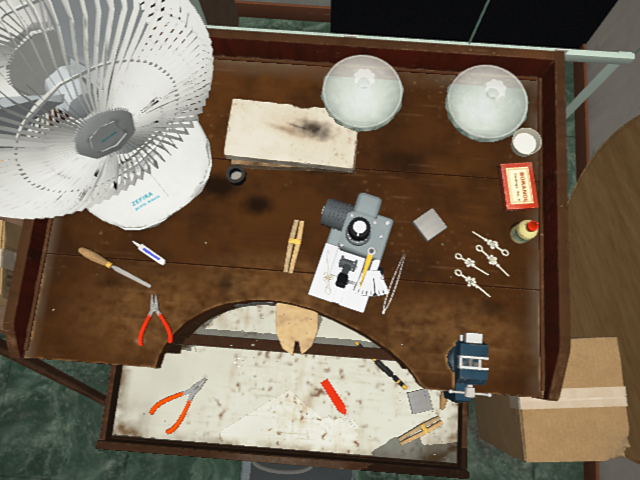

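View pics/scene0.png

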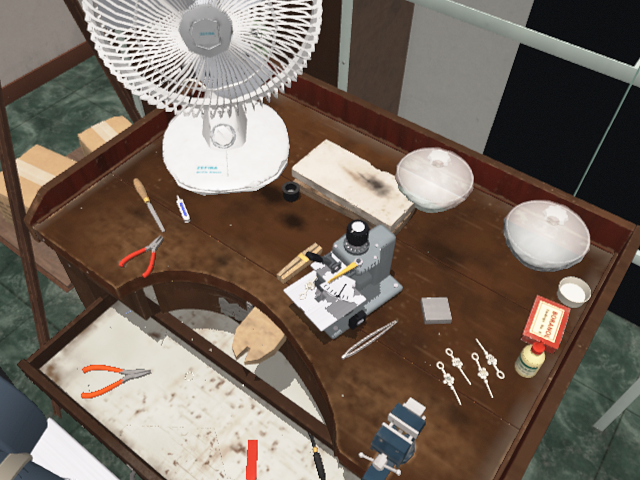

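The saw sits near top-image px (355,240), with its knob at about (358,230), the lever at about (345,270) and the yellow needle at about (368,260). The clamp is to its left and the steel block to its right. I'll enlarge both views.

Run:
```python
import cv2,numpy as np
a=cv2.imread("pics/top0.png")[180:320,300:400];b=cv2.imread("pics/scene0.png")[205:345,275:405]
f=lambda i,k:cv2.resize(i,None,fx=k,fy=k,interpolation=cv2.INTER_CUBIC)
A=f(a,4);B=f(b,4)[:560,:400]
cv2.imwrite("pics/crop0.png",np.hstack([A,B]))
```

```text
(no output)
```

View pics/crop0.png

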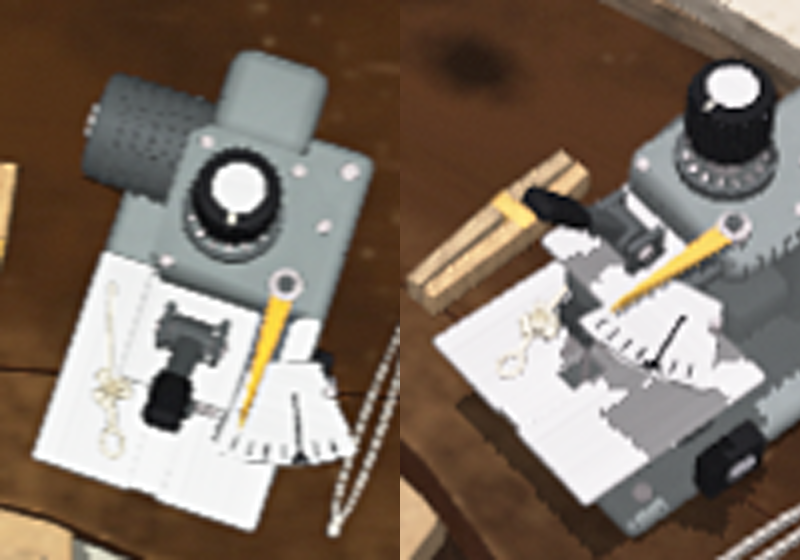

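Crop reading. In the top view the knob's top centre is at crop (239,187), the lever bracket at (193,333), the grip at (167,400), the needle pivot at (285,283) and tip at (240,425), and the long line at (298,430). In the scene view the knob top is at (733,87), the pivot at (735,224) and the grip at (557,207).

```bash
cat > h.py <<'E'
import numpy as np
from bench import bot
from scipy.spatial.transform import Rotation as R
def ray(n,u,v):
    m=bot.camera_model(n);f=240/np.tan(np.radians(m["fovy"]/2))
    d=np.array([(u-m["cx"])/f,(v-m["cy"])/f,1]);q=m["orientation"]
    return m["position"],R.from_quat(np.r_[q[1:],q[0]]).apply(d)
def at(n,u,v,z):
    p,d=ray(n,u,v);return p+d*(z-p[2])/d[2]
def tri(a,b):
    (p,d),(q,e)=ray(*a),ray(*b);s=np.linalg.lstsq(np.c_[d,-e],q-p,rcond=None)[0]
    x,y=p+s[0]*d,q+s[1]*e;return (x+y)/2,np.linalg.norm(x-y)
T=lambda u,v:("top",300+u/4,180+v/4)
S=lambda u,v:("scene",275+(u-400)/4,205+v/4)
E
python3 - <<'E'
from h import *
np.set_printoptions(precision=4,suppress=True)
print("knob",at(*T(239,187),.203),at(*S(733,87),.203),tri(T(239,187),S(733,87)))
print("hinge",at(*T(193,333),.152))
print("pivot",tri(T(285,283),S(735,224)))
print("tip",tri(T(240,425),S(612,308)))
print("grip",tri(T(167,400),S(557,207)))
a,b=at(*T(35,455),.05),at(*T(255,530),.05);d=b-a;print("front edge yaw",np.arctan2(d[0],-d[1]), "tablecorners",a,b)
k=at(*T(239,187),.203);h=at(*T(193,333),.152);print("yaw",np.arctan2(*(k-h)[[1,0]]),np.linalg.norm((k-h)[:2]))
s=bot.state();q=s["ee_rot"];print(R.from_quat(np.r_[q[1:],q[0]]).as_matrix())
E
```

```text
knob [ 0.6534 -0.1045  0.203 ] [ 0.6527 -0.1065  0.203 ] (array([ 0.6544, -0.105 ,  0.2001]), np.float64(0.0009467427994512829))
hinge [ 0.5989 -0.0908  0.152 ]
pivot (array([ 0.6238, -0.1299,  0.157 ]), np.float64(0.0016255887817093924))
tip (array([ 0.5595, -0.1134,  0.1543]), np.float64(0.0006651312401670349))
grip (array([ 0.5628, -0.0811,  0.1935]), np.float64(0.0009168627995681704))
front edge yaw -0.25252338353797016 tablecorners [ 0.5523 -0.022   0.05  ] [ 0.5246 -0.1293  0.05  ]
yaw -0.2469731873518444 0.05615697572971606
[[ 0.9735  0.2288 -0.0005]
 [ 0.2288 -0.9735  0.0017]
 [-0.0001 -0.0018 -1.    ]]
```

```bash
cat >> h.py <<'E'
YAW=-.25; SX=np.array([np.cos(YAW),np.sin(YAW),0]);SY=np.array([-np.sin(YAW),np.cos(YAW),0])
HINGE=np.array([.599,-.091,.152]); KNOB=np.array([.654,-.105,.187])
def pose():
    s=bot.state();q=s["ee_rot"];return s["tool_pos"],R.from_quat(np.r_[q[1:],q[0]]).as_matrix(),s
def az(M): return np.arctan2(M[1,0],M[0,0])
def plan(goal,azg,n):   # n equal rows; yaw + lowers azimuth
    p,M,_=pose();a=az(M);dy=-(azg-a)/n
    for i in range(n):
        x=np.array([np.cos(a),np.sin(a),0]);y=np.array([x[1],-x[0],0]);d=(np.array(goal)-p)/n
        print([round(float(v),4) for v in (d@x,d@y,-d[2])],round(float(dy),4));a-=dy
E
python3 - <<'E'
from h import *
import cv2
g=HINGE-.028*SX+[0,0,.1]
print(g);plan(g,2.89,15)
b=cv2.imread("pics/scene0.png")[205:305,330:410];cv2.imwrite("pics/c2.png",cv2.resize(b,None,fx=6,fy=6,interpolation=cv2.INTER_CUBIC))
E
```

```text
[ 0.57187045 -0.08407269  0.252     ]
[0.0358, -0.0308, -0.0014] -0.1773
[0.0407, -0.024, -0.0014] -0.1773
[0.0443, -0.0164, -0.0014] -0.1773
[0.0465, -0.0084, -0.0014] -0.1773
[0.0472, -0.0, -0.0014] -0.1773
[0.0465, 0.0083, -0.0014] -0.1773
[0.0443, 0.0164, -0.0014] -0.1773
[0.0407, 0.0239, -0.0014] -0.1773
[0.0359, 0.0307, -0.0014] -0.1773
[0.0299, 0.0366, -0.0014] -0.1773
[0.023, 0.0413, -0.0014] -0.1773
[0.0153, 0.0447, -0.0014] -0.1773
[0.0072, 0.0467, -0.0014] -0.1773
[-0.0011, 0.0472, -0.0014] -0.1773
[-0.0094, 0.0463, -0.0014] -0.1773
```

View pics/c2.png

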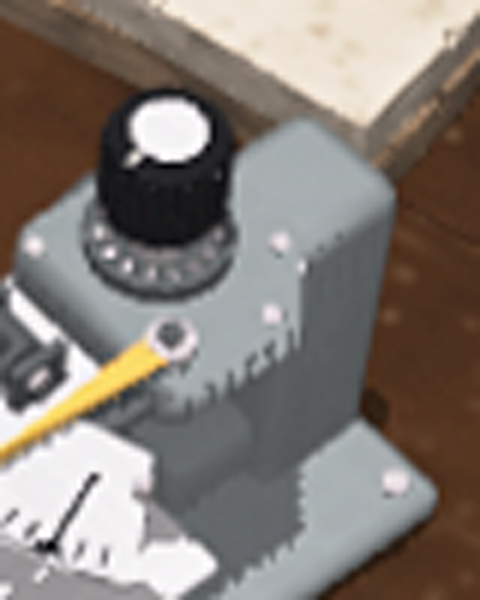

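The column top is level with the grey cover, so nothing stands beside the knob. Moving now.

Call:
jog_arm(delta_pos=[[0.036, -0.031, -0.005], [0.041, -0.024, -0.005], [0.044, -0.016, -0.005], [0.0465, -0.008, -0.005], [0.047, 0, 0]], yaw=[-0.177, -0.177, -0.177, -0.177, -0.177], jaw=[-1, -1, -1, -1, -1], newtons=60)

```text
time_s: 0.72
tool_pos: [0.2951, -0.4656, 0.2515]
ee_rot: [0.0, 0.847, 0.532, -0.0]
force: [0.3, -1.5, 0.4]
finger_gap: 0.0001
grasp_force: 0.0
```

Call:
jog_arm(delta_pos=[[0.0465, 0.008, 0], [0.044, 0.016, 0], [0.041, 0.024, 0], [0.036, 0.031, 0], [0.03, 0.0365, 0]], yaw=[-0.177, -0.177, -0.177, -0.177, -0.177], jaw=[-1, -1, -1, -1, -1])

```text
time_s: 1.35
tool_pos: [0.4338, -0.2746, 0.2511]
ee_rot: [-0.0, 0.538, 0.843, -0.0]
force: [0.4, -0.5, 0.2]
finger_gap: -0.0002
grasp_force: 0.0
```

Call:
jog_arm(delta_pos=[[0.023, 0.041, 0], [0.015, 0.045, 0], [0.007, 0.047, 0], [-0.001, 0.047, 0], [-0.009, 0.046, 0]], yaw=[-0.177, -0.177, -0.177, -0.177, -0.177], jaw=[-1, -1, -1, -1, -1])

```text
time_s: 1.98
tool_pos: [0.5735, -0.085, 0.251]
ee_rot: [-0.0, 0.125, 0.992, -0.0]
force: [0.9, -0.4, 0.4]
finger_gap: -0.0004
grasp_force: 0.0
```

```bash
cat > st.py <<'E'
from h import *
import sys
np.set_printoptions(precision=4,suppress=True)
p,M,s=pose();O=KNOB if len(sys.argv)>1 else HINGE
print("t",s["time_s"],"p",p,"az",az(M),"zdir",M[:,2],"gap",s["finger_gap"],"F",s["force"],"Tq",s["torque"],"gf",s["grasp_force"],"q7",s["qpos"][6])
d=p-O;print("rel saw",d@SX,d@SY,d[2])
E
python3 st.py; python3 -c "
from h import *
import cv2
cv2.imwrite('pics/w1.png',bot.camera('wrist')[:,:,::-1])"
```

```text
t 1.975 p [ 0.5735 -0.085   0.251 ] az 2.8911585241341378 zdir [-0.0005 -0.0004 -1.    ] gap -0.0004439903418759138 F [ 0.8509 -0.3517  0.3821] Tq [-0.0162 -0.0666  0.0177] gf 0.0 q7 1.1108935465961607
rel saw -0.026223029797794846 -0.00045461286036641924 0.09898635321355373
```

View pics/w1.png

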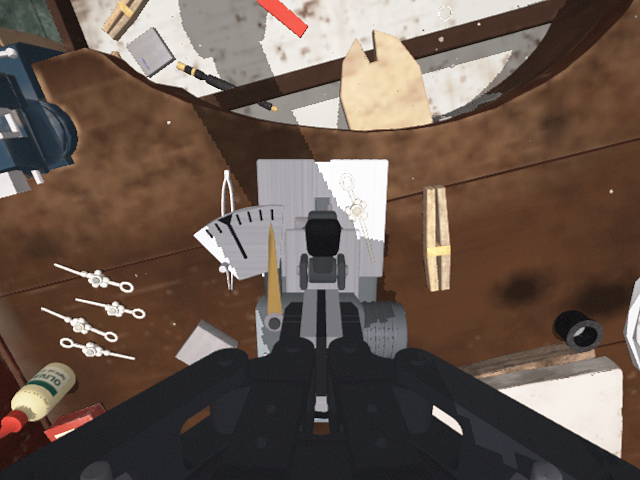

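The lever grip, at px (322,235), lies on the fingers' centre line. I'll follow the arc with the shut fingertips.

Call:
jog_arm(delta_pos=[[0, 0, 0.03], [0, 0, 0.018], [0, 0, 0.008], [0.003, 0, 0.003], [0.003, 0, 0.003]], yaw=[0, 0, 0, 0, 0], jaw=[-1, -1, -1, -1, -1])

```text
time_s: 2.65
tool_pos: [0.568, -0.085, 0.1901]
ee_rot: [0.001, 0.128, 0.992, -0.0]
force: [2.3, -1.6, 1.4]
finger_gap: -0.0001
grasp_force: 1.1
```

Call:
jog_arm(delta_pos=[[0.003, 0, 0.0035], [0.0025, 0, 0.0035], [0.002, 0, 0.004], [0.002, 0, 0.004], [0.0015, 0, 0.004]], yaw=[0, 0, 0, 0, 0], jaw=[-1, -1, -1, -1, -1])

```text
time_s: 3.28
tool_pos: [0.5558, -0.0816, 0.17]
ee_rot: [-0.001, 0.128, 0.992, -0.0]
force: [-1.1, -1.3, 4.3]
finger_gap: -0.0002
grasp_force: 2.0
```

```bash
python3 st.py
```

```text
t 3.275 p [ 0.5558 -0.0816  0.17  ] az 2.8857503176103365 zdir [-0.0014 -0.0003 -1.    ] gap -0.00015979697000284942 F [-1.1453 -1.3007  4.3221] Tq [-0.3883  0.2835  0.0118] gf 1.9992962758988142 q7 1.043218218708673
rel saw -0.04414745057925306 -0.0015938031590796969 0.018028068872382036
```

Call:
jog_arm(delta_pos=[[0.001, 0, 0.004], [0.001, 0, 0.004], [0, 0, 0.003], [0, 0, 0.002], [0, 0, 0]], yaw=[0, 0, 0, 0, 0], jaw=[-1, -1, -1, -1, -1])

```text
time_s: 3.9
tool_pos: [0.5541, -0.0806, 0.158]
ee_rot: [-0.001, 0.127, 0.992, -0.0]
force: [-6.1, -0.8, 11.0]
finger_gap: 0.0001
grasp_force: 5.2
```

Call:
jog_arm(delta_pos=[[0, 0, 0.002], [0, 0, 0.001], [0, 0, 0], [0, 0, 0], [0, 0, 0]], yaw=[0, 0, 0, 0, 0], jaw=[-1, -1, -1, -1, -1])

```text
time_s: 4.53
tool_pos: [0.5541, -0.0806, 0.1577]
ee_rot: [-0.001, 0.128, 0.992, -0.001]
force: [-12.9, -1.9, 28.0]
finger_gap: -0.0003
grasp_force: 13.9
```

The lever is hard on its stop (28 N). I'll lift off, go above the knob, and look.

Call:
jog_arm(delta_pos=[[0, 0, -0.01], [0, 0, -0.04], [0, 0, -0.045], [-0.03, 0, 0], [-0.04, 0, 0]], yaw=[0, 0, 0, 0, 0], jaw=[-1, -1, -1, 0.5, 0.5])

```text
time_s: 5.15
tool_pos: [0.6234, -0.0988, 0.25]
ee_rot: [0.001, 0.127, 0.992, -0.0]
force: [0.4, 0.6, 0.5]
finger_gap: 0.0356
grasp_force: 0.0
```

Call:
jog_arm(delta_pos=[[-0.03, 0, 0], [-0.003, 0, 0], [0, 0, 0], [0, 0, 0], [0, 0, 0]], yaw=[0, 0, 0, 0, 0], jaw=[0.5, 0.5, 0.5, 0.5, 0.5])

```text
time_s: 5.78
tool_pos: [0.6537, -0.107, 0.2497]
ee_rot: [0.0, 0.127, 0.992, -0.0]
force: [-0.1, 0.5, 0.1]
finger_gap: 0.0637
grasp_force: 0.0
```

```bash
python3 st.py k; python3 -c "
from h import *
import cv2,numpy as np
f=lambda i,k:cv2.resize(i,None,fx=k,fy=k,interpolation=cv2.INTER_CUBIC)
w=bot.camera('wrist')[:,:,::-1];s=bot.camera('scene')[:,:,::-1][225:345,275:375]
cv2.imwrite('pics/w2.png',np.hstack([w[200:480,170:470][:, :],np.zeros((280,0,3),np.uint8)]) if 0 else np.hstack([cv2.resize(w[:,120:520],(400,480)),f(s,4)[:,:400]]))"
```

```text
t 5.775 p [ 0.6537 -0.107   0.2497] az 2.8861934675802456 zdir [ 0.0003 -0.0006 -1.    ] gap 0.06368524407635753 F [-0.0938  0.5213  0.1463] Tq [0.0426 0.0144 0.0161] gf 0.0 q7 1.1042309297388404
rel saw 0.00020136113548499171 -0.001973258939353813 0.06270700183928773
```

View pics/w2.png

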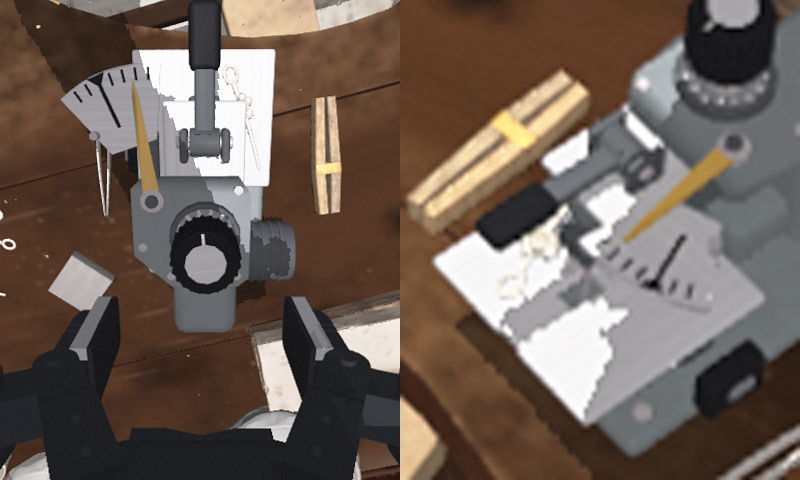

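The lever lies flat. The needle tip is at (133,82) with its pivot at (151,202), and the long line runs from (97,77) to (119,125). That puts the needle near 0.145, so it needs about 2.04 rad clockwise. Next is the knob's exact centre from its cap at full-picture px (325,264).

```bash
cat >> h.py <<'E'
def wat(u,v,z):
    p,M,_=pose();m=bot.camera_model("wrist");f=240/np.tan(np.radians(m["fovy"]/2));C=m["tool_from_camera"]
    o=p+M@C[:3,3];d=M@(C[:3,:3]@[(u-m["cx"])/f,(v-m["cy"])/f,1]);return o+d*(z-o[2])/d[2]
def needle(u,v,pu,pv,a,b):
    P=wat(pu,pv,.157);N=wat(u,v,.156);A=wat(*a,.152);g=lambda w:np.arctan2((w-P)@SX,(w-P)@SY)
    return g(N),g(A),g(wat(*b,.152)),np.linalg.norm((N-P)[:2]),np.linalg.norm((A-P)[:2])
E
python3 - <<'E'
from h import *
k=wat(325,264,.203);p,M,_=pose();print(k,"tool delta",M.T@(k-p))
print(needle(253,82,271,202,(217,77),(239,125)))
E
```

```text
[ 0.65397642 -0.10517532  0.203     ] tool delta [0.00045986 0.00193985 0.04665817]
(np.float64(-1.6746749620523524), np.float64(-1.9446516793755129), np.float64(-1.9380423552525148), np.float64(0.0693384268968684), np.float64(0.07737687706072843))
```

Call:
jog_arm(delta_pos=[[0, 0.002, 0.03], [0, 0, 0.03], [0, 0, 0.0145], [0, 0, 0], [0, 0, 0]], yaw=[0, 0, 0, 0, 0], jaw=[0.5, 0.5, 0.5, 0.1, -0.1], newtons=40)

```text
time_s: 6.5
tool_pos: [0.6556, -0.1051, 0.1762]
ee_rot: [0.001, 0.128, 0.992, 0.0]
force: [-0.7, -0.1, 0.6]
finger_gap: 0.0388
grasp_force: 0.0
```

Call:
jog_arm(delta_pos=[[0, 0, 0], [0, 0, 0], [0, 0, 0], [0, 0, 0], [0, 0, 0]], yaw=[0, 0, 0, 0, 0], jaw=[-0.3, -0.5, -0.7, -0.7, -0.7])

```text
time_s: 7.12
tool_pos: [0.6556, -0.1052, 0.1764]
ee_rot: [0.001, 0.128, 0.992, -0.0]
force: [-0.0, -0.2, 5.6]
finger_gap: 0.0348
grasp_force: 40.2
```

```bash
python3 st.py k
```

```text
t 7.125 p [ 0.6556 -0.1052  0.1764] az 2.8856900091832305 zdir [ 0.0026 -0.0005 -1.    ] gap 0.03482353731326309 F [-0.0237 -0.2283  5.6208] Tq [-0.0664  0.232  -0.0236] gf 40.23295819759369 q7 1.0593500348212548
rel saw 0.0016250605283674047 0.0002435032777752326 -0.010563529309022712
```

Call:
jog_arm(delta_pos=[[0, 0, 0.002], [0, 0, 0.002], [0, 0, 0.002], [0, 0, 0.001], [0, 0, 0]], yaw=[0, 0, 0, 0, 0], jaw=[-0.7, -0.7, -0.7, -0.7, -0.7])

```text
time_s: 7.75
tool_pos: [0.6558, -0.1051, 0.1716]
ee_rot: [0.002, 0.128, 0.992, -0.001]
force: [-4.5, -0.4, 15.9]
finger_gap: 0.0351
grasp_force: 41.3
```

Call:
jog_arm(delta_pos=[[0, 0, 0.0015], [0, 0, 0.001], [0, 0, 0.0004], [0, 0, 0], [0, 0, 0]], yaw=[0, 0, 0, 0, 0], jaw=[-0.7, -0.7, -0.7, -0.7, -0.7])

```text
time_s: 8.38
tool_pos: [0.6558, -0.1051, 0.1691]
ee_rot: [0.002, 0.128, 0.992, -0.001]
force: [-5.0, -1.2, 18.3]
finger_gap: 0.0348
grasp_force: 41.5
```

Call:
jog_arm(delta_pos=[[0, 0, 0.0004], [0, 0, 0], [0, 0, 0], [0, 0, 0], [0, 0, 0]], yaw=[0, 0.04, 0.04, 0.04, 0], jaw=[-0.7, -0.7, -0.7, -0.7, -0.7])

```text
time_s: 9.0
tool_pos: [0.6557, -0.1055, 0.1688]
ee_rot: [0.002, 0.187, 0.982, -0.001]
force: [-5.3, -0.7, 18.9]
finger_gap: 0.0346
grasp_force: 41.7
```

```bash
python3 st.py k
```

```text
t 9.0 p [ 0.6557 -0.1055  0.1688] az 2.765232906528146 zdir [ 0.0033 -0.0024 -1.    ] gap 0.03461451153992647 F [-5.2833 -0.7109 18.9108] Tq [-0.2424  1.3088  0.0533] gf 41.66019916534424 q7 0.947391952767468
rel saw 0.0017988157439792873 -2.8369521444769426e-05 -0.018164024789797006
```

Call:
jog_arm(delta_pos=[[0, 0, 0], [0, 0, 0], [0, 0, 0], [0, 0, 0], [0, 0, 0]], yaw=[0.06, 0.06, 0.06, 0.06, 0.06], jaw=[-0.7, -0.7, -0.7, -0.7, -0.7])

```text
time_s: 9.62
tool_pos: [0.6553, -0.1062, 0.1688]
ee_rot: [0.002, 0.333, 0.943, -0.001]
force: [-5.9, -1.8, 17.5]
finger_gap: 0.0349
grasp_force: 41.7
```

```bash
python3 st.py k
```

```text
t 9.625 p [ 0.6553 -0.1062  0.1688] az 2.463332822681371 zdir [ 0.0023 -0.0033 -1.    ] gap 0.034948478281353425 F [-5.8936 -1.8044 17.4518] Tq [-0.415   1.4863  0.0743] gf 41.689302921295166 q7 0.6816627865450712
rel saw 0.0015832084559368692 -0.0008014805972449904 -0.018247672978613766
```

Call:
jog_arm(delta_pos=[[0, 0, 0.0003], [0, 0, 0], [0, 0, 0], [0, 0, 0], [0, 0, 0]], yaw=[0.09, 0.09, 0.09, 0.09, 0.09], jaw=[-0.7, -0.7, -0.7, -0.7, -0.7])

```text
time_s: 10.25
tool_pos: [0.6544, -0.1069, 0.1685]
ee_rot: [0.001, 0.535, 0.845, -0.002]
force: [-9.1, -2.1, 19.9]
finger_gap: 0.035
grasp_force: 41.9
```

Call:
jog_arm(delta_pos=[[0, 0, 0], [0, 0, 0], [0, 0, 0], [0, 0, 0], [0, 0, 0]], yaw=[0.09, 0.09, 0.09, 0.09, 0.09], jaw=[-0.7, -0.7, -0.7, -0.7, -0.7])

```text
time_s: 10.88
tool_pos: [0.6532, -0.1071, 0.1684]
ee_rot: [0.001, 0.71, 0.704, -0.002]
force: [-11.5, -2.7, 22.6]
finger_gap: 0.0346
grasp_force: 42.1
```

```bash
python3 st.py k;  python3 -c "
from h import *
import cv2,numpy as np
f=lambda i,k:cv2.resize(i,None,fx=k,fy=k,interpolation=cv2.INTER_CUBIC)
w=bot.camera('top')[:,:,::-1][240:310,340:405];s=bot.camera('scene')[:,:,::-1][225:325,295:385]
cv2.imwrite('pics/n1.png',np.hstack([f(w,6),cv2.resize(s,(378,420),interpolation=cv2.INTER_CUBIC)]))"
```

```text
t 10.875 p [ 0.6532 -0.1071  0.1684] az 1.56191485991428 zdir [-0.0025 -0.0041 -1.    ] gap 0.03459401488945815 F [-11.4579  -2.7457  22.5762] Tq [-0.4747  2.6548  0.1675] gf 42.05390453338623 q7 -0.11465915848847864
rel saw -0.0002019103162036579 -0.0022649754730884727 -0.018597721356898744
```

View pics/n1.png

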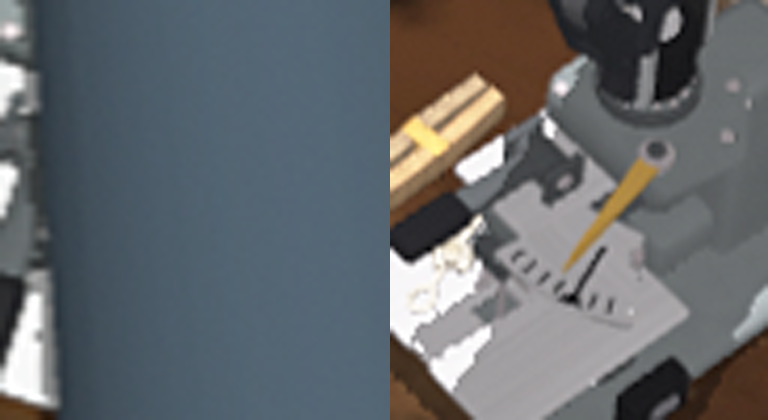

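The scene half shows the needle tip at (565,272), just one short line before the long line that runs from (604,248) to (572,300). The top view is blocked by the arm.

```bash
cat >> h.py <<'E'
def sn(P,N,A,B,sc=4.2,ox=295,oy=225):
    w=lambda q,z:at("scene",ox+(q[0]-390)/sc,oy+q[1]/sc,z)
    P=w(P,.157);v=[w(N,.1555),w(A,.152),w(B,.152)]
    g=[np.arctan2((x-P)@SX,(x-P)@SY) for x in v];return g[0]-g[1],g[0]-g[2],[np.linalg.norm((x-P)[:2]) for x in v]
E
python3 - <<'E'
from h import *
print(sn((656,152),(565,272),(604,248),(572,300)))
E
```

```text
(np.float64(0.11322057067106206), np.float64(0.10444690241201782), [np.float64(0.06929036344932504), np.float64(0.0492081271496614), np.float64(0.07721669630458686)])
```

Call:
jog_arm(delta_pos=[[0, -0.0008, 0], [0, 0, 0], [0, 0, 0], [0, 0, 0], [0, 0, 0]], yaw=[0.09, 0.09, 0.09, 0.09, 0.09], jaw=[-0.7, -0.7, -0.7, -0.7, -0.7])

```text
time_s: 11.6
tool_pos: [0.6521, -0.1068, 0.1683]
ee_rot: [0.001, 0.849, 0.528, -0.002]
force: [-13.4, -3.1, 22.3]
finger_gap: 0.0345
grasp_force: 42.1
```

Call:
jog_arm(delta_pos=[[0, 0, 0], [0, 0, 0], [0, 0, 0], [0, 0, 0], [0, 0, 0]], yaw=[0.09, 0.09, 0.09, 0.09, 0.09], jaw=[-0.7, -0.7, -0.7, -0.7, -0.7])

```text
time_s: 12.22
tool_pos: [0.6513, -0.106, 0.1683]
ee_rot: [0.0, 0.946, 0.325, -0.003]
force: [-15.0, -0.1, 23.2]
finger_gap: 0.0346
grasp_force: 42.2
```

Call:
jog_arm(delta_pos=[[0, 0, 0], [0, 0, 0], [0, 0, 0], [0, 0, 0], [0, 0, 0]], yaw=[0.08, 0.06, 0, 0, 0], jaw=[-0.7, -0.7, -0.7, -0.7, -0.7])

```text
time_s: 12.85
tool_pos: [0.6511, -0.1058, 0.1683]
ee_rot: [-0.0, 0.966, 0.26, -0.003]
force: [-14.7, -0.9, 22.9]
finger_gap: 0.0346
grasp_force: 42.2
```

```bash
python3 st.py k;  python3 -c "
from h import *
import cv2,numpy as np
s=bot.camera('scene')[:,:,::-1][225:325,295:385]
cv2.imwrite('pics/n2.png',cv2.resize(s,(378,420),interpolation=cv2.INTER_CUBIC))"
```

```text
t 12.85 p [ 0.6511 -0.1058  0.1683] az 0.5256966509279614 zdir [-0.0055 -0.0014 -1.    ] gap 0.034613344467363104 F [-14.7269  -0.8939  22.922 ] Tq [0.0744 3.2984 0.1735] gf 42.18295991420746 q7 -1.0353702436542587
rel saw -0.00265943617588326 -0.0014618628538398501 -0.01872491664562842
```

View pics/n2.png

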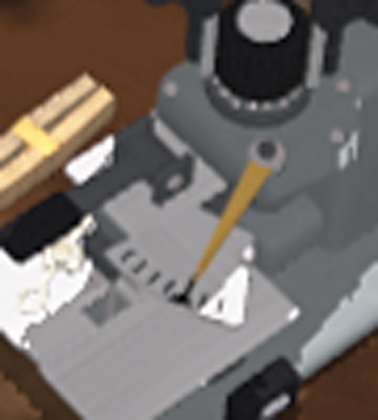

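The needle now covers the long line (tip at about (190,290)), at roughly 0.42. I'll open the fingers so the knob rises and locks.

Call:
jog_arm(delta_pos=[[0, 0, 0], [0, 0, 0], [0, 0, 0], [0, 0, 0], [0, 0, 0]], yaw=[0, 0, 0, 0, 0], jaw=[0.6, 0.6, 0.6, 0.6, 0.6])

```text
time_s: 13.52
tool_pos: [0.654, -0.1052, 0.1639]
ee_rot: [-0.0, 0.966, 0.26, -0.0]
force: [-0.2, -0.8, -1.2]
finger_gap: 0.0682
grasp_force: 0.0
```

Call:
jog_arm(delta_pos=[[0, 0, -0.03], [0, 0, -0.04], [0, 0, -0.04], [0, 0, -0.01], [0, 0, 0]], yaw=[0, 0, 0, 0, 0], jaw=[0.6, 0.6, 0.6, 0.6, 0.6])

```text
time_s: 14.15
tool_pos: [0.654, -0.1053, 0.2843]
ee_rot: [0.0, 0.966, 0.26, 0.0]
force: [-0.1, -0.7, -0.4]
finger_gap: 0.0685
grasp_force: 0.0
```

```bash
python3 st.py k;  python3 -c "
from h import *
import cv2,numpy as np
s=bot.camera('scene')[:,:,::-1][215:325,295:395]
cv2.imwrite('pics/n3.png',cv2.resize(s,None,fx=5,fy=5,interpolation=cv2.INTER_CUBIC))"
```

```text
t 14.15 p [ 0.654  -0.1053  0.2843] az 0.5257825085582543 zdir [ 0.0005 -0.0002 -1.    ] gap 0.06848576960191852 F [-0.0992 -0.7004 -0.4139] Tq [-0.0053 -0.0131 -0.0289] gf 0.0 q7 -1.0151684119095328
rel saw 3.1067587010919446e-05 -0.00025665890101065535 0.097268033919235
```

View pics/n3.png

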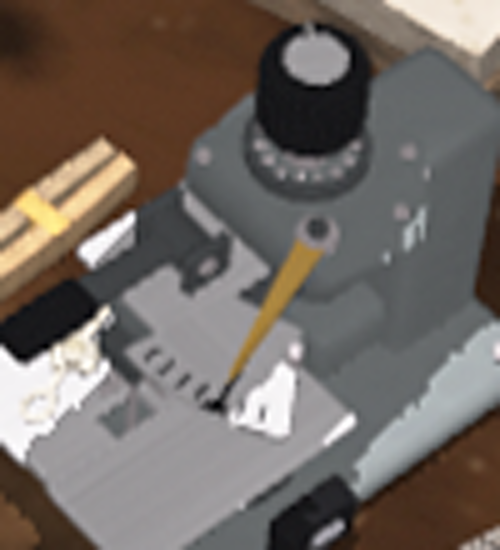

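Run:
```python
from h import *
print(sn((317+390,228),(229+390,380),(254.8+390,345),(216.7+390,407),5,295,215))
```

```text
(np.float64(0.01300035706276681), np.float64(0.0018054087607988212), [np.float64(0.069161891818859), np.float64(0.05031908357123189), np.float64(0.07836125533611252)])
```

The needle is within 0.01 rad of the long line. The cap is at (358.4,227) in the full picture, its original spot, so the knob is fully up. The robot is clear of everything.

```bash
python3 -c "
from bench import bot
print(bot.job_done())"
```

```text
the job is handed in; nothing more can be done
None
```

The job is handed in: the lever is flat on its stop, the needle measured within about 0.01 rad of the long line, and the knob looks fully up and locked; the verdict itself was not reported back.

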